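Test the latching stop button of the spectrometer's control box

TASK

Do the stop test on the spectrometer's control box: press the big three-lobed mushroom button straight in until it latches, take the hand off so that it is seen to stay in by itself, then push one of its lobes round clockwise (seen from above) until the latch lets go and the head springs out again, and last press the small round reset button beside it fully in and let it come back. Work only with the shut fingertips or the outside of the fingers: grip nothing, lift nothing, and leave the box and the timer, beaker, bottle and marker round it where they stand.

Things in the scene. Friction and masses are not known exactly. Their poses are not given: they have to be found in the camera images.
- control_box: grey die-cast control box standing loose on the worktop on rubber feet, 92 x 196 x 64 mm, 1.5 kg; origin at the centre of its underside, z up, y along its length; its flat top panel is 64 mm above the origin. The stop button's vertical axis is at y = +45 mm, the reset button's at y = -50 mm, both at x = 0.
- stop_top (a point): centre of the domed top of the stop button's head, on its axis, z up; 103.5 mm above the worktop when the button is out. The black plastic head is a dome 47 mm across and 19.5 mm high with three round grip lobes, 120 degrees apart, reaching 34 mm from the axis. Its underside is 20 mm above the panel when out and about 13 mm when latched; below it are a 25 mm shaft and a collar 41 mm wide, 9 mm high. This frame turns and sinks with the head.
- stop_lobe0 (a point): centre of the top of the first grip lobe, 24 mm from the button's axis, 5.5 mm lower than stop_top. A lobe has a rounded end of 20 mm diameter with upright sides, 14 mm high (the head's underside is 14 mm below this point). Push on its side with a finger that stands beside the head.
- stop_lobe1 (a point): the same for the second lobe, 120 degrees anticlockwise from the first (seen from above)
- stop_lobe2 (a point): the same for the third lobe, 240 degrees anticlockwise from the first
- stop_plunger (a joint): how far the stop button is in, m: 0 is fully out, 0.0085 is the bottom. It is sprung outwards (4 N at the top, about 8 N at the bottom, with a light click past the latch on the way). It latches when it is pressed beyond 0.0070 and then stays by itself at about 0.0064 until the head is turned.
- stop_head (a joint): turn of the stop head, rad, clockwise seen from above: 0 is its rest position, 0.80 the stop. It is sprung back to 0 (needs 0.05 to 0.11 N m, about 2 to 4 N at a lobe). Turned beyond about 0.3 to 0.45 while latched, the head springs out; let go, it turns back to 0.
- reset_top (a point): centre of the top of the reset button, a plain black round push button of 28 mm diameter beside the stop button; it stands 17 mm above the panel (81 mm above the worktop) in a steel collar 36 mm wide and 7 mm high
- reset_button (a joint): how far the reset button is pressed, m: 0 is out, 0.005 the bottom; sprung out, 2.5 N at the top, 5 N at the bottom
- timer: white bench timer, 39 x 68 x 62 mm, standing behind the box; leave it alone; origin at the centre of its underside
- beaker: small clear beaker, 44 x 50 x 56 mm, standing beyond the box's stop end; leave it alone; origin at the centre of its underside
- reagent_bottle: white screw-capped bottle, 37 mm diameter, 88 mm high, standing beyond the box's reset end; leave it alone; origin at the centre of its underside
- marker: marker pen, 13 x 138 x 13 mm, lying in front of the box; leave it alone; origin at the centre of its underside

How it is judged (in metres and radians):
On the way, in this order (a step that is already met when the one before it is completed fails the run):
1. the stop button is pressed in, latched, and stays in with nothing touching the box (value of joint stop_plunger above 0.0055 m and contact force between each of the fingers, the arm and control_box below 0.1 N), for 0.2 s.
2. the stop button has been released and is out again (value of joint stop_plunger below 0.0015 m), for 0.1 s.
3. the reset button is pressed in with the stop button out (value of joint reset_button above 0.0038 m and value of joint stop_plunger below 0.0015 m), for 0.05 s.
At the end, for the whole second after the job is handed in: The stop button is out (within 1.5 mm) and turned back to rest (within 0.1 rad), the reset button is out (within 1 mm), the box is at rest, upright and within 3 cm of where it stood, and the timer, beaker, bottle and marker are within 2 cm of where they stood (value of joint stop_plunger below 0.0015 m and value of joint stop_head below 0.1 rad and value of joint reset_button below 0.001 m and distance of control_box from where it was at the start of the episode below 0.03 m and angle between control_box's own z axis and vertical below 0.05 rad and linear speed of control_box below 0.01 m/s and distance of each of timer, beaker, reagent_bottle, marker from where it was at the start of the episode below 0.02 m); the robot touches nothing.
It fails at once if the stop head, one of its lobes or the reset button taken between the fingers ((horizontal distance between the grasp point and stop_top below 0.016 m and z of the grasp point in the frame of stop_top below -0.004 m) or (horizontal distance between the grasp point and stop_lobe0 below 0.008 m and z of the grasp point in the frame of stop_lobe0 below -0.004 m) or (horizontal distance between the grasp point and stop_lobe1 below 0.008 m and z of the grasp point in the frame of stop_lobe1 below -0.004 m) or (horizontal distance between the grasp point and stop_lobe2 below 0.008 m and z of the grasp point in the frame of stop_lobe2 below -0.004 m) or (horizontal distance between the grasp point and reset_top below 0.01 m and z of the grasp point in the frame of reset_top below -0.004 m)).
It fails at once if the box lifted or tipped (height (world z) of control_box above 0.01 m or angle between control_box's own z axis and vertical above 0.15 rad).
It fails at once if the box shoved 3 cm or more (distance of control_box from where it was at the start of the episode above 0.03 m).
It fails at once if the timer, beaker, bottle or marker lifted or knocked away (distance of any of timer, beaker, reagent_bottle, marker from where it was at the start of the episode above 0.02 m).
It also fails if it takes over 48 s, if anything falls off the work surface, if the arm or the gripper's body presses on something with over 40 N, if the wrist force passes 120 N, or if a joint passes its speed limit or range.

ROBOT

A 6-joint arm with a two-finger parallel gripper is mounted at the origin on a cart in front of the work surface, level with it; the furniture and walls round the work are solid. World frame = base frame: x ahead of the robot, y to its left, z up, the work surface at z = 0. Lengths are in mm, angles in rad, forces in N, time in s.
With the tool pointing down it reaches from about 300 to 775 mm from the base axis. Payload 14.6 kg.
Tool frame: the origin (TCP) lies on the front face of the gripper's body, between the roots of the fingers; the fingertips stand 97 mm ahead of it and the grasp point (between the pads) lies 78 mm ahead of it; z points along the fingers, y is the direction in which the jaws open and shut (so a half turn about z gives the same grasp; the last joint's range is limited). The gripper opens to 94 mm and grips with 3 to 60 N. Pads are 16 mm wide; open, the fingers measure 119 mm over their backs; the gripper's body (75 mm by 177 mm) begins 78 mm behind the grasp point.
Start: joints at [1.134, 0.3, 1.521, -0, 1.321, -0.067], TCP at [198.783, 512.811, 302.646] pointing down, gripper open.
Joint ranges: [-3.03, 3.03], [-0.79, 2.21], [0.23, 2.52], [-1.04, 4.18], [0, 3.07], [-2.55, 2.55]. Speed limits (rad/s): [2.22, 2.22, 2.57, 3.14, 3.14, 3.14].

INTERFACE

Orientations are given as [roll, pitch, yaw] about the fixed x, y, z axes, in that order (R = Rz(yaw) Ry(pitch) Rx(roll)).
In Python, from cell import manip, eyes, finder gives the robot as it stands.
- The arm moves only by the tool drive_tool, never from a script. Its argument "rows" is a list of rows, each an object with "offset": the shift along the tool's x, y, z in mm, a list of three; "spin": the turn about the tool's z in degrees; "jaw": the finger opening in mm, from 0 to 94. In form: [{"offset": [dx, dy, dz], "spin": spin, "jaw": jaw}, ...]. A call has 1 to 20 rows; each row shifts and turns the commanded pose from where the row before left it, along the tool's axes as they then stand; what a row does not reach is not made up. A row lasts 1/10 s, in which the tool goes at most 50 mm and 8.59 degrees, less where a joint would pass 70% of its speed; a pose out of reach is approached as far as the arm can. A call is refused whole if a number of a shift passes 50 or a number of a turn 8.59, either way. A call with a gripper value outside its range is refused whole. The fingers move at their own pace and stop on an object; "force" is the grip in N (left out, the last holds). Time passes only in rows, so rows that do not move let the fingers close. It gives the time, the measured TCP pose, the force and the opening at its end, in the units of the state.
- manip.read_state(): the state, without advancing time (a new reading comes with each control period).
- eyes.camera(name): name is "scene" or "top"; returns a dict with "color" (420x560x3 uint8, blue, green, red), "depth" (420x560 float32, mm along the optical axis (not along the pixel's ray), 0 where there is no reading), "vfov" (degrees; the focal length in pixels is half the picture's height over the tangent of half this angle, whatever the lens; pixels are square), "cx", "cy" (the principal point, pixels), "rvec" (rotation vector, rad) and "tvec" (3), from world to camera coordinates, as OpenCV has them. Camera axes: x right, y down, z forward; pixel columns grow to the right and rows downward; lengths in mm; the calibration is good to about 2 mm. A picture is of the moment at which its call begins.
- manip.sign_off(): hands the job in, once; it reports no verdict.
Trained networks look in the newest picture that a camera, given by its name, has taken for a name from the list of things; names that differ only in an ending like _2 or _b are one class to them, and where a whole thing is asked for, a point or a joint stands for the part that bears it (a point fixed in the world has none). Each returns a list of dicts, best first, with "p" (0 to 1); they miss things now and then, are a little off and sometimes report something else, mostly with a low value. They report only what shows in the picture. A call takes as long as a camera call.
- finder.find_in(camera, target): "uv" ([column, row] in pixels, amid what is visible of it).
The state is a dict: "clock": time; "joints": joint angles; "qd": joint speeds; "effort": joint torques, N m; "eef_pos": TCP position; "eef_rot": TCP orientation; "wrist_force": force on the tool from outside, world axes, zero at the start; "moment": the same for the moment, N m; "finger_gap": finger opening in mm.
Only numpy, scipy, OpenCV 4.12 (cv2) and the standard library are available. Lean on these libraries where they do the work, as an engineer would, in place of code of your own. Each camera call takes 0.05 s, during which the arm holds its last target. There are 200 camera calls.

## Working session

There is one attempt and no reset: what is moved stays moved. The work goes in short steps, Python scripts to look and compute and a tool call to move; the robot and the scene stay as the last step left them, time stands still between calls to the robot, and variables do not carry over. Pictures are saved under pics/ and viewed, about 8 in all and at most 12, crops included, and the job is handed in when it is done.

Besides the shell and the picture viewer there is one more tool, called as name([rows], argument=value, ...), one row to a line, values as JSON. drive_tool: Moves the arm, as the interface text tells. Its arguments: {"type":"object","properties":{"rows":{"type":"array","items":{"type":"object","properties":{"offset":{"type":"array","items":{"type":"number"}},"spin":{"type":"number"},"jaw":{"type":"number"}}}},"force":{"type":"number"}},"required":["rows"]}

```bash
mkdir -p pics
cat > h.py <<'E'
import numpy as np, cv2
from cell import manip, eyes, finder
def cal(c):
    f=210/np.tan(np.radians(c["vfov"])/2); R=cv2.Rodrigues(np.array(c["rvec"],float))[0]
    return f,R,np.array(c["tvec"],float).ravel()
def px2w(c,uv,z=None):
    f,R,t=cal(c); u,v=uv; ray=np.array([(u-c["cx"])/f,(v-c["cy"])/f,1]); 
    if z is None: return R.T@(ray*c["depth"][int(round(v)),int(round(u))]-t)
    o=-R.T@t; d=R.T@ray; return o+d*(z-o[2])/d[2]
def cloud(c):
    f,R,t=cal(c); v,u=np.mgrid[:420,:560]; d=c["depth"]
    P=np.stack([(u-c["cx"])/f*d,(v-c["cy"])/f*d,d],-1); return (P-t)@R
def w2px(c,p):
    f,R,t=cal(c); q=R@np.array(p,float)+t; return q[:2]/q[2]*f+[c["cx"],c["cy"]]
E
python3 - <<'E'
from h import *
H={"control_box":None,"stop_top":103.5,"stop_lobe0":98,"stop_lobe1":98,"stop_lobe2":98,"reset_top":81,"timer":None,"beaker":None,"reagent_bottle":None,"marker":None}
s=manip.read_state(); print({k:np.round(v,3) for k,v in s.items()})
for n in("scene","top"):
    c=eyes.camera(n); cv2.imwrite(f"pics/{n}0.png",c["color"]); f,R,t=cal(c); print(n,"cam at",np.round(-R.T@t),round(f))
    for k,z in H.items():
        for d in finder.find_in(n,k)[:2]: print(k,round(d["p"],2),np.round(d["uv"]),np.round(px2w(c,d["uv"])),z and np.round(px2w(c,d["uv"],z)))
E
```

```text
{'clock': np.float64(0.0), 'joints': array([ 1.134,  0.3  ,  1.522,  0.   ,  1.321, -0.067]), 'qd': array([ 0.001, -0.001,  0.   ,  0.001,  0.   ,  0.001]), 'effort': array([-0.0000e+00, -5.3181e+01, -3.5273e+01,  7.1000e-02,  2.4000e-02,
       -0.0000e+00]), 'eef_pos': array([198.727, 512.689, 302.096]), 'eef_rot': array([-3.14 , -0.   ,  2.772]), 'wrist_force': array([ 0.499, -0.367, -0.191]), 'moment': array([-0.022, -0.   , -0.014]), 'finger_gap': np.float64(93.775)}
scene cam at [ 253. -582.  566.] 384
control_box 0.7 [290. 258.] [513. -55.  64.] None
stop_top 0.94 [282. 222.] [530.  17. 102.] [529.  15. 103.]
stop_lobe0 0.68 [277. 224.] [517.  16. 100.] [518.  19.  98.]
stop_lobe1 0.68 [277. 224.] [517.  16. 100.] [518.  19.  98.]
stop_lobe2 0.68 [277. 224.] [517.  16. 100.] [518.  19.  98.]
reset_top 0.69 [301. 257.] [524. -77.  80.] [524. -78.  81.]
timer 0.78 [328. 240.] [621. -23.  49.] None
timer 0.22 [279. 223.] [522.  17. 101.] None
beaker 0.77 [256. 217.] [521. 150.  36.] None
reagent_bottle 0.73 [339. 299.] [ 542. -187.   58.] None
marker 0.78 [249. 279.] [ 253. -582.  566.] None
top cam at [495.  52. 934.] 475
stop_top 0.73 [302. 230.] [521.  22. 100.] [521.  22. 104.]
stop_lobe0 0.67 [300. 223.] [534.  27. 103.] [534.  27.  98.]
stop_lobe0 0.65 [303. 229.] [522.  22. 101.] [522.  21.  98.]
stop_lobe1 0.67 [300. 223.] [534.  27. 103.] [534.  27.  98.]
stop_lobe1 0.65 [303. 229.] [522.  22. 101.] [522.  21.  98.]
stop_lobe2 0.67 [300. 223.] [534.  27. 103.] [534.  27.  98.]
stop_lobe2 0.65 [303. 229.] [522.  22. 101.] [522.  21.  98.]
reset_top 0.6 [353. 222.] [534. -70.  81.] [534. -70.  81.]
timer 0.96 [309. 173.] [628.   5.  59.] None
beaker 0.94 [242. 234.] [518. 136.  21.] None
reagent_bottle 0.87 [404. 210.] [ 554. -161.   88.] None
marker 0.95 [313. 280.] [428.  -0.  11.] None
```

View pics/top0.png

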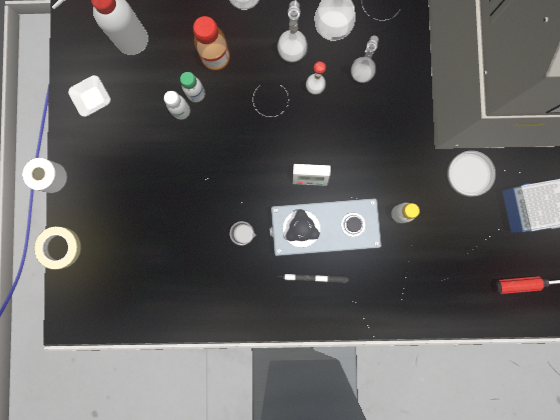

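View pics/scene0.png

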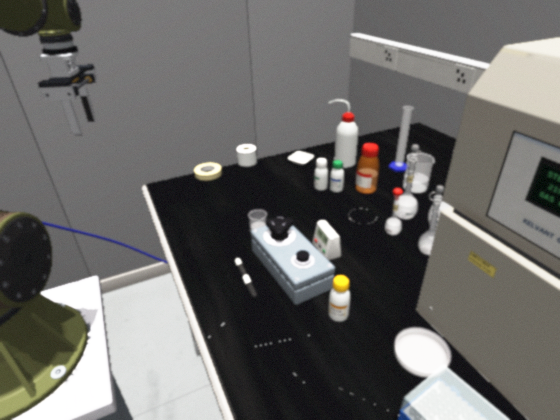

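The top picture shows the box at about (326,228), the stop button at (302,229) and the reset button at (353,223). The timer, beaker, bottle and marker stand round the box. Next I fit the exact geometry from the top camera's depth.

```bash
cat > fit.py <<'E'
from h import *
from scipy.optimize import minimize
def mask_model(r,ang,n=3):
    pass
c=eyes.camera("top"); P=cloud(c); z=P[...,2]; ok=(c["depth"]>0)&(P[...,0]>440)&(P[...,0]<610)&(P[...,1]>-160)&(P[...,1]<120)
b=P[ok&(abs(z-64)<5)]; rect=cv2.minAreaRect(b[:,:2].astype(np.float32)); print("panel",rect, "n",len(b), "z",np.median(b[:,2]))
bx=cv2.boxPoints(rect); e=[bx[1]-bx[0],bx[2]-bx[1]]; L=max(e,key=np.linalg.norm); L=L/np.linalg.norm(L); L=L*np.sign(L[1])
ctr=np.array(rect[0]); print("yaw",np.degrees(np.arctan2(-L[0],L[1])),"stop",ctr+45*L,"reset",ctr-50*L)
h=P[ok&(z>84)]; print("head mean",h.mean(0),"zmax",h[:,2].max(), len(h))
r=P[ok&(abs(z-81)<4)&(np.hypot(*(P[...,:2]-(ctr-50*L)).transpose(2,0,1))<25)]; print("reset",r.mean(0))
hc=h[:,:2]-(ctr+45*L); 
hc=h[:,:2]-h[:,:2].mean(0); rr=np.hypot(*hc.T); a=np.arctan2(hc[:,1],hc[:,0]); m=rr>24
print("lobe dirs deg", np.degrees(np.angle(np.mean(rr[m]*np.exp(3j*a[m]))))/3+np.array([0,120,-120]), "rmax",rr.max())
im=cv2.resize(c["color"][180:280,250:420],None,fx=4.7,fy=4.7,interpolation=cv2.INTER_CUBIC); cv2.imwrite("pics/crop1.png",im)
E
python3 fit.py
```

```text
panel ((529.4172973632812, -42.43944549560547), (91.85980987548828, 237.60263061523438), 3.5209121704101562) n 4325 z 63.83824154807179
yaw 3.5208988 stop [526.65372992   2.47561264] reset [532.48792791 -92.34506607]
head mean [525.30470844  22.39582902  99.58645169] zmax 107.22220021683012 716
reset [531.37396009 -75.70151064  80.95664446]
lobe dirs deg [   8.6208761  128.6208761 -111.3791239] rmax 183.55699781636943
```

View pics/crop1.png

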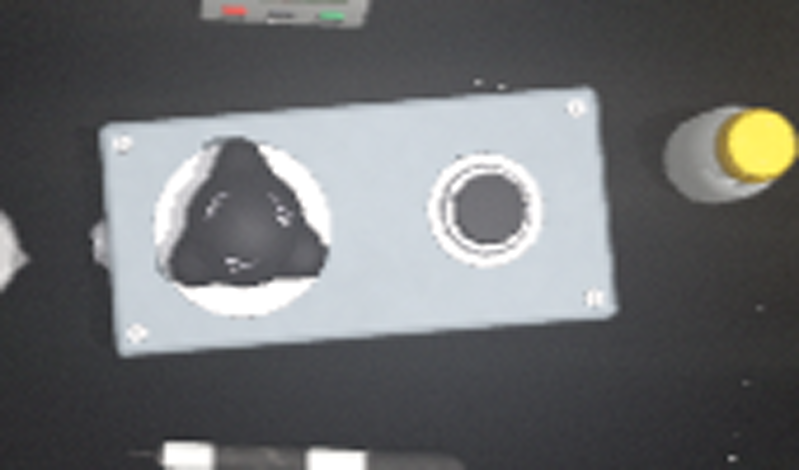

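The crop shows one lobe pointing away from the robot (up in the picture, at 238,150) and two pointing toward it and sideways (at 185,270 and 315,265). The bottle got into the fit, so I'm redoing it without the bottle.

```bash
sed -i 's/>-160)/>-128)/; /imwrite/d; /mask_model/,+1d' fit.py; sed -i 's/^hc=h\[:,:2\]-(ctr.*$/S=ctr+45*L; h=h[np.hypot(*(h[:,:2]-S).T)<45]; print("head",h.mean(0),h[:,2].max())/; s/^hc=h\[:,:2\]-h.*; rr/hc=h[:,:2]-h[:,:2].mean(0); rr/' fit.py
cat >> fit.py <<'E'
for k in ("timer","beaker","reagent_bottle","marker"):
    x,y=np.round(finder.find_in("top",k)[0]["uv"]).astype(int); q=P[y-30:y+30,x-35:x+35].reshape(-1,3); q=q[(q[:,2]>5)&(q[:,2]<95)]
    print(k,px2w(c,(x,y)).round())
E
python3 fit.py
```

```text
panel ((528.138671875, -21.600448608398438), (91.9178237915039, 195.8741912841797), 3.5083601474761963) n 4312 z 63.84354928515102
yaw 3.5083508 stop [525.3849411   23.31521606] reset [531.19837284 -71.50674438]
head mean [525.32424597  23.58032707  99.76423285] zmax 106.68022196279705 712
reset [531.09851858 -71.17182255  80.49877408]
head [525.32424597  23.58032707  99.76423285] 106.68022196279705
lobe dirs deg [   4.34788152  124.34788152 -115.65211848] rmax 33.75734450764822
timer [631.   2.  63.]
beaker [518. 133.  21.]
reagent_bottle [ 554. -164.   88.]
marker [521.  19. 105.]
```

drive_tool([
  {"offset":[-34.4,-24.2,0],"spin":0,"jaw":0},
  {"offset":[-34.4,-24.2,0],"spin":0,"jaw":0},
  {"offset":[-34.4,-24.2,0],"spin":0,"jaw":0},
  {"offset":[-34.4,-24.2,0],"spin":0,"jaw":0},
  {"offset":[-34.4,-24.2,0],"spin":0,"jaw":0},
  {"offset":[-34.4,-24.2,0],"spin":0,"jaw":0},
  {"offset":[-34.4,-24.2,0],"spin":0,"jaw":0},
  {"offset":[-34.4,-24.2,0],"spin":0,"jaw":0},
  {"offset":[-34.4,-24.2,0],"spin":0,"jaw":0},
  {"offset":[-34.4,-24.2,0],"spin":0,"jaw":0},
  {"offset":[-34.4,-24.2,0],"spin":0,"jaw":0},
  {"offset":[-34.4,-24.2,0],"spin":0,"jaw":0},
  {"offset":[-34.4,-24.2,0],"spin":0,"jaw":0},
  {"offset":[-34.4,-24.2,0],"spin":0,"jaw":0},
  {"offset":[0,0,0],"spin":-8.2,"jaw":0},
  {"offset":[0,0,0],"spin":-8.2,"jaw":0},
  {"offset":[0,0,0],"spin":-8.2,"jaw":0},
  {"offset":[0,0,0],"spin":0,"jaw":0},
  {"offset":[0,0,0],"spin":0,"jaw":0},
], force=15)

```text
clock: 3.3
eef_pos: [525.4, 22.9, 302.7]
eef_rot: [-3.142, 0.0, -3.086]
wrist_force: [0.2, -0.1, -0.0]
finger_gap: 0.7
```

drive_tool([
  {"offset":[0,0.6,30],"spin":0,"jaw":0},
  {"offset":[0,0,30],"spin":0,"jaw":0},
  {"offset":[0,0,25],"spin":0,"jaw":0},
  {"offset":[0,0,12],"spin":0,"jaw":0},
  {"offset":[0,0,0],"spin":0,"jaw":0},
  {"offset":[0,0,0],"spin":0,"jaw":0},
])

```text
clock: 3.9
eef_pos: [525.7, 23.5, 206.7]
eef_rot: [-3.141, 0.001, -3.083]
wrist_force: [-0.2, -0.2, 0.9]
finger_gap: 0.1
```

Run:
```python
from h import *
c=eyes.camera("scene"); cv2.imwrite("pics/s2.png",cv2.resize(c["color"][150:320,200:380],None,fx=3.5,fy=3.5,interpolation=cv2.INTER_CUBIC))
s=manip.read_state(); print(s["eef_pos"],s["wrist_force"])
```

```text
[525.83389554  23.45812609 206.96870268] [ 0.22064725 -0.01491442  0.5810054 ]
```

View pics/s2.png

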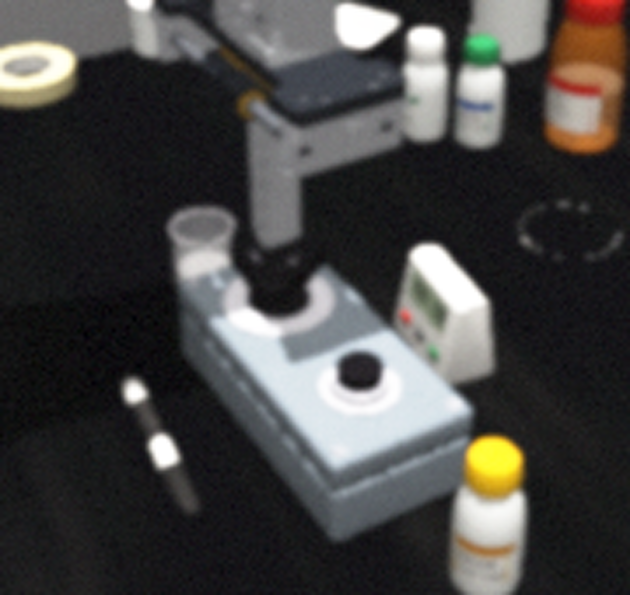

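The finger stands centred just above the stop head (crop 275,240), and nothing is disturbed. I'll press now.

drive_tool([
  {"offset":[0,0,3],"spin":0,"jaw":0},
  {"offset":[0,0,3],"spin":0,"jaw":0},
  {"offset":[0,0,3],"spin":0,"jaw":0},
  {"offset":[0,0,3],"spin":0,"jaw":0},
  {"offset":[0,0,2.5],"spin":0,"jaw":0},
  {"offset":[0,0,0],"spin":0,"jaw":0},
  {"offset":[0,0,0],"spin":0,"jaw":0},
])

```text
clock: 4.65
eef_pos: [525.7, 23.5, 192.0]
eef_rot: [-3.141, 0.002, -3.082]
wrist_force: [-1.5, 0.5, 7.6]
finger_gap: 0.3
```

drive_tool([
  {"offset":[0,0,0.8],"spin":0,"jaw":0},
  {"offset":[0,0,0.7],"spin":0,"jaw":0},
  {"offset":[0,0,0],"spin":0,"jaw":0},
])

```text
clock: 4.95
eef_pos: [525.9, 23.5, 191.7]
eef_rot: [-3.141, 0.003, -3.082]
wrist_force: [-6.5, -0.3, 21.1]
finger_gap: 0.5
```

drive_tool([
  {"offset":[0,0,-10],"spin":0,"jaw":0},
  {"offset":[0,0,-20],"spin":0,"jaw":0},
  {"offset":[0,0,-10],"spin":0,"jaw":0},
  {"offset":[0,50,-20],"spin":0,"jaw":0},
  {"offset":[0,50,0],"spin":0,"jaw":0},
  {"offset":[0,50,0],"spin":0,"jaw":0},
  {"offset":[0,0,0],"spin":0,"jaw":0},
  {"offset":[0,0,0],"spin":0,"jaw":0},
])

```text
clock: 5.75
eef_pos: [516.4, 170.3, 248.0]
eef_rot: [-3.141, -0.0, -3.08]
wrist_force: [-0.8, -0.8, -0.1]
finger_gap: 0.4
```

```bash
python3 fit.py; python3 -c "
from h import *
print(manip.read_state()['eef_pos'])"
```

```text
panel ((528.2125244140625, -21.58930206298828), (91.97045135498047, 195.8742218017578), 3.497767448425293) n 4316 z 63.87620681481074
yaw 3.4977608 stop [525.46709514  23.32686996] reset [531.2630012  -71.49616241]
head mean [499.81120515  92.91601374 362.28462534] zmax 511.8240204976312 4720
reset [531.0515866  -71.15262803  80.93558793]
head [525.28444735  23.62182014  94.10990598] 100.46378713329322
lobe dirs deg [   3.8962396  123.8962396 -116.1037604] rmax 33.270595515115254
timer [630.   2.  61.]
beaker [431.  -5.  14.]
reagent_bottle [ 550. -164.   88.]
marker [431.  -5.  14.]
[516.84997887 168.49087686 248.21493676]
```

drive_tool([
  {"offset":[-10,-40,0],"spin":0,"jaw":0},
  {"offset":[-12,-40,0],"spin":0,"jaw":0},
  {"offset":[-10.7,-32,0],"spin":0,"jaw":0},
  {"offset":[0,0,15],"spin":0,"jaw":0},
  {"offset":[0,0,15],"spin":0,"jaw":0},
  {"offset":[0,0,0],"spin":0,"jaw":0},
  {"offset":[0,0,0],"spin":0,"jaw":0},
])

```text
clock: 6.7
eef_pos: [556.0, 59.3, 218.6]
eef_rot: [-3.142, -0.0, -3.083]
wrist_force: [0.6, 0.1, 0.0]
finger_gap: 0.5
```

drive_tool([
  {"offset":[-0.8,0,15],"spin":0,"jaw":0},
  {"offset":[0,0,15],"spin":0,"jaw":0},
  {"offset":[0,0,8],"spin":0,"jaw":0},
  {"offset":[0,0,3],"spin":0,"jaw":0},
  {"offset":[0,0,0],"spin":0,"jaw":0},
  {"offset":[0,0,0],"spin":0,"jaw":0},
])

```text
clock: 7.3
eef_pos: [557.0, 59.8, 178.0]
eef_rot: [-3.142, 0.001, -3.082]
wrist_force: [0.0, -0.6, -0.1]
finger_gap: 0.4
```

Run:
```python
from h import *
c=eyes.camera("scene"); cv2.imwrite("pics/s3.png",cv2.resize(c["color"][180:300,230:350],None,fx=5,fy=5,interpolation=cv2.INTER_CUBIC))
s=manip.read_state(); print(s["eef_pos"],s["wrist_force"])
```

```text
[556.99317124  59.81696795 177.97562317] [-0.05677959  0.00795849 -0.1624342 ]
```

View pics/s3.png

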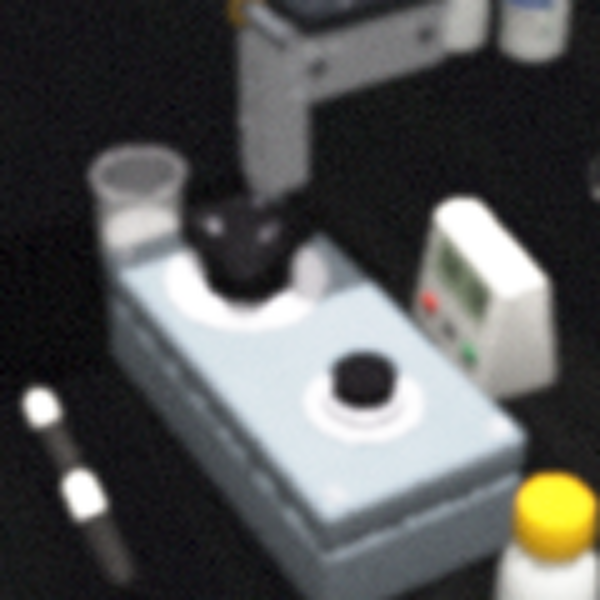

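The finger stands beside the lobe that points away from the robot, on its +y side, clear of everything. I'll push along −y.

drive_tool([
  {"offset":[0,-4,0],"spin":0,"jaw":0},
  {"offset":[0,-4,0],"spin":0,"jaw":0},
  {"offset":[0,-3,0],"spin":0,"jaw":0},
  {"offset":[0,-3,0],"spin":0,"jaw":0},
  {"offset":[0,-3,0],"spin":0,"jaw":0},
  {"offset":[0,0,0],"spin":0,"jaw":0},
])

```text
clock: 7.95
eef_pos: [558.2, 42.6, 177.7]
eef_rot: [3.142, 0.002, -3.082]
wrist_force: [4.1, 2.7, 2.5]
finger_gap: 0.7
```

drive_tool([
  {"offset":[0,-3,0],"spin":0,"jaw":0},
  {"offset":[0,-3,0],"spin":0,"jaw":0},
  {"offset":[0,0,0],"spin":0,"jaw":0},
])

```text
clock: 8.25
eef_pos: [558.6, 36.7, 177.8]
eef_rot: [-3.142, 0.002, -3.082]
wrist_force: [4.3, 3.3, 5.7]
finger_gap: 0.5
```

Run:
```python
from h import *
c=eyes.camera("scene"); cv2.imwrite("pics/s4.png",cv2.resize(c["color"][180:300,230:350],None,fx=5,fy=5,interpolation=cv2.INTER_CUBIC))
s=manip.read_state(); print(s["eef_pos"],s["wrist_force"])
P=cloud(c);z=P[...,2];m=(c["depth"]>0)&(np.hypot(P[...,0]-525.4,P[...,1]-23.5)<18); print(np.percentile(z[m],[50,75,90,95]))
```

```text
[558.55895109  36.81941447 177.81535558] [3.40498956 3.48799755 4.41354749]
[238.68629196 284.29119513 303.31562917 309.69085973]
```

View pics/s4.png

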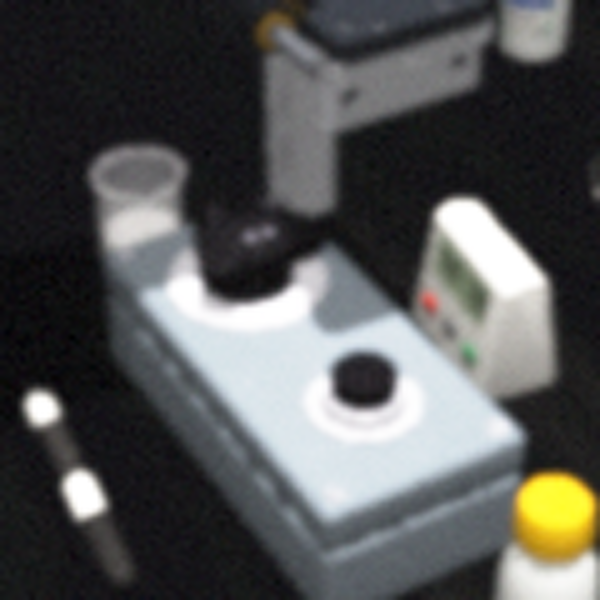

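The head has turned clearly. I'll push a little further, then back off and check.

drive_tool([
  {"offset":[0,-2,0],"spin":0,"jaw":0},
  {"offset":[0,-2,0],"spin":0,"jaw":0},
  {"offset":[0,0,0],"spin":0,"jaw":0},
])

```text
clock: 8.6
eef_pos: [558.6, 32.9, 177.7]
eef_rot: [3.141, 0.001, -3.082]
wrist_force: [2.0, 4.0, 5.1]
finger_gap: 0.6
```

drive_tool([
  {"offset":[0,5,0],"spin":0,"jaw":0},
  {"offset":[0,10,0],"spin":0,"jaw":0},
  {"offset":[0,15,0],"spin":0,"jaw":0},
  {"offset":[0,5,-30],"spin":0,"jaw":0},
  {"offset":[0,30,-40],"spin":0,"jaw":0},
  {"offset":[20,40,0],"spin":0,"jaw":0},
  {"offset":[20,40,0],"spin":0,"jaw":0},
  {"offset":[0,0,0],"spin":0,"jaw":0},
  {"offset":[0,0,0],"spin":0,"jaw":0},
])

```text
clock: 9.5
eef_pos: [509.2, 176.2, 247.0]
eef_rot: [-3.141, -0.001, -3.08]
wrist_force: [0.7, -0.4, 0.6]
finger_gap: 0.5
```

```bash
python3 fit.py; python3 -c "
from h import *
s=manip.read_state(); print(s['eef_pos'],s['wrist_force'])"
```

```text
panel ((528.1710205078125, -21.58531951904297), (91.9715576171875, 195.80813598632812), 3.502575635910034) n 4307 z 63.84810724757741
yaw 3.5025933 stop [525.42180347  23.33061981] reset [531.2257061  -71.49192047]
head mean [496.97545659  91.82703005 339.26710353] zmax 492.65991690025606 3749
reset [531.09331731 -71.22596768  80.85845303]
head [525.25691293  23.52864652  99.77518358] 106.42749576948978
lobe dirs deg [   4.14447551  124.14447551 -115.85552449] rmax 33.44568294565197
timer [630.   6.  59.]
[510.07381213 174.6350083  246.92303601] [-0.7910533   0.18465822 -0.24675055]Traceback (most recent call last):
  File "fit.py", line 13, in <module>
    x,y=np.round(finder.find_in("top",k)[0]["uv"]).astype(int); q=P[y-30:y+30,x-35:x+35].reshape(-1,3); q=q[(q[:,2]>5)&(q[:,2]<95)]
                 ~~~~~~~~~~~~~~~~~~~~~~~^^^
IndexError: list index out of range
```

The stop head is out again: its mean height is 99.8, as before the press, and it has turned back to 4°. The box hasn't moved. Next is the reset button.

drive_tool([
  {"offset":[-1,-41,0],"spin":0,"jaw":0},
  {"offset":[-1,-41,0],"spin":0,"jaw":0},
  {"offset":[-1,-41,0],"spin":0,"jaw":0},
  {"offset":[-1,-41,0],"spin":0,"jaw":0},
  {"offset":[-1,-41,0],"spin":0,"jaw":0},
  {"offset":[-1,-41,0],"spin":0,"jaw":0},
  {"offset":[0,0,20],"spin":0,"jaw":0},
  {"offset":[0,0,20],"spin":0,"jaw":0},
  {"offset":[0,0,10],"spin":0,"jaw":0},
  {"offset":[0,0,0],"spin":0,"jaw":0},
  {"offset":[0,0,0],"spin":0,"jaw":0},
])

```text
clock: 10.75
eef_pos: [530.7, -70.2, 197.8]
eef_rot: [-3.141, 0.0, -3.082]
wrist_force: [-0.4, -0.4, 0.8]
finger_gap: 0.5
```

drive_tool([
  {"offset":[0,-1,7],"spin":0,"jaw":0},
  {"offset":[0,0,7],"spin":0,"jaw":0},
  {"offset":[0,0,4],"spin":0,"jaw":0},
  {"offset":[0,0,3],"spin":0,"jaw":0},
  {"offset":[0,0,3],"spin":0,"jaw":0},
  {"offset":[0,0,1],"spin":0,"jaw":0},
  {"offset":[0,0,0],"spin":0,"jaw":0},
])

```text
clock: 11.45
eef_pos: [530.5, -70.9, 173.3]
eef_rot: [-3.141, 0.0, -3.082]
wrist_force: [-7.8, 2.0, 14.5]
finger_gap: 0.5
```

drive_tool([
  {"offset":[0,0,0.7],"spin":0,"jaw":0},
  {"offset":[0,0,0.5],"spin":0,"jaw":0},
  {"offset":[0,0,0],"spin":0,"jaw":0},
])

```text
clock: 11.75
eef_pos: [530.6, -71.0, 173.1]
eef_rot: [-3.141, 0.001, -3.082]
wrist_force: [-12.4, 2.0, 26.4]
finger_gap: 0.4
```

Bottomed: 26 N, against a spring of 5 N. I'll retract and move aside to check.

drive_tool([
  {"offset":[0,0,-5],"spin":0,"jaw":0},
  {"offset":[0,0,-20],"spin":0,"jaw":0},
  {"offset":[0,0,-40],"spin":0,"jaw":0},
  {"offset":[0,40,-30],"spin":0,"jaw":0},
  {"offset":[0,45,0],"spin":0,"jaw":0},
  {"offset":[0,45,0],"spin":0,"jaw":0},
  {"offset":[0,45,0],"spin":0,"jaw":0},
  {"offset":[0,45,0],"spin":0,"jaw":0},
  {"offset":[0,45,0],"spin":0,"jaw":0},
  {"offset":[0,30,0],"spin":0,"jaw":0},
  {"offset":[0,0,0],"spin":0,"jaw":0},
  {"offset":[0,0,0],"spin":0,"jaw":0},
])

```text
clock: 12.95
eef_pos: [512.8, 223.7, 265.7]
eef_rot: [-3.141, -0.0, -3.081]
wrist_force: [-0.3, 0.0, 0.4]
finger_gap: 0.3
```

```bash
sed -i '$d' fit.py; sed -i '$d' fit.py; sed -i '$d' fit.py
cat >> fit.py <<'E'
cv2.imwrite("pics/end.png",c["color"]); s=manip.read_state(); print(s["clock"],s["eef_pos"],s["wrist_force"])
E
python3 fit.py
```

```text
panel ((526.8650512695312, -0.634979248046875), (91.85528564453125, 237.70993041992188), 3.519036293029785) n 4308 z 63.83391833147974
yaw 3.519042 stop [524.10293937  44.28017044] reset [529.93406439 -50.54070282]
head mean [525.31361361  23.41848581  99.80348684] zmax 106.44479195874264 711
reset [530.85003225 -66.90382426  80.67880004]
head [525.91824478  24.96306872  99.99250269] 106.44479195874264
lobe dirs deg [   3.35692936  123.35692936 -116.64307064] rmax 32.8026079698814
13.0 [512.95951387 223.02006054 265.82565029] [ 0.67598149 -0.27433034  0.28825671]
```

View pics/end.png

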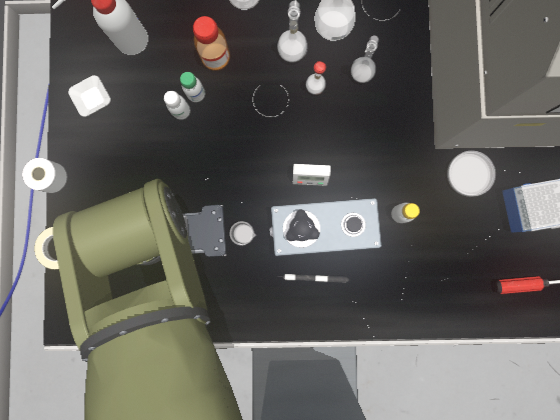

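The final picture matches the first: box at (326,228), timer, beaker, bottle and marker in place, arm clear. The stop head is out at height 99.8 and the reset button at 80.7. This time's panel rectangle came out 238 mm long, evidently from stray points beside the box. The picture shows the box has not moved.

```bash
python3 -c "
from cell import manip; manip.sign_off()"
```

```text
the job is handed in; nothing more can be done
```

The stop test is done and handed in at about 13 s of the 48 s allowed; the sign-off gave no verdict.

- **Stop button pressed:** I pressed it with the shut fingertips until it bottomed (21 N). With the hand off, the head stayed about 6 mm lower, so it had latched.
- **Stop button released:** I pushed the side of the lobe pointing away from the robot clockwise. Afterwards the head was back at its starting height and angle.
- **Reset button:** I pressed it to the bottom (26 N) and let go. It came back to 80.7 mm against a nominal 81 mm.
- **Surroundings:** The last picture shows the box, timer, beaker, bottle and marker where they stood and the arm touching nothing.

Two checks were imperfect:
- **Last box fit:** The rectangle came out 238 mm long instead of 196 mm, evidently from stray points. I judged the box by the picture and by the earlier clean fits, which agreed within 0.1 mm.
- **Network finds:** With the arm in view, the network misplaced or missed some of the surrounding items, so I judged those by the picture too.

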